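# Find the remote with batteries in it by its weight

### The job

Only one of the three look-alike remotes on the sloping rack still has its batteries inside, which you can tell only by feeling its weight. Find it and lay it gently, keys up, flat on the floor of the clear acrylic tray; the two empty remotes must end lying in the rack in the places where they were. Do not shift the tray, or the mint tin, coaster, planter and mug that stand around.

Things in the scene. Friction and masses are not known exactly. Their poses are not given: they have to be found in the camera images.
- remote_1: One of three look-alike beige remotes, 165 x 50 x 26 mm (own x, y, z), lying keys up on the rack. Origin: centre of its back face; x points to the display end (up the slope), z out of the keyed face. Flat sides; balances near its middle. Two are empty (about 105 g, 1.0 N); one, any of them and not to be told by eye, has batteries shut inside (about 240 g, 2.4 N).
- remote_2: One of three look-alike beige remotes, 165 x 50 x 26 mm (own x, y, z), lying keys up on the rack. Origin: centre of its back face; x points to the display end (up the slope), z out of the keyed face. Flat sides; balances near its middle. Two are empty (about 105 g, 1.0 N); one, any of them and not to be told by eye, has batteries shut inside (about 240 g, 2.4 N).
- remote_3: One of three look-alike beige remotes, 165 x 50 x 26 mm (own x, y, z), lying keys up on the rack. Origin: centre of its back face; x points to the display end (up the slope), z out of the keyed face. Flat sides; balances near its middle. Two are empty (about 105 g, 1.0 N); one, any of them and not to be told by eye, has batteries shut inside (about 240 g, 2.4 N).
- rack: Bare aluminium rack fixed on the shelf, 270 mm wide; its plate rises at 35 degrees (0.611 rad) towards its own +x, a 12 mm lip along the lower edge. Origin: centre of its underside on the shelf top, 140 mm above the table. The plate's upper face is 68 mm straight above the origin; there lie the remotes, at y = -85, 0 and 85 mm (35 mm gaps), lower ends about 1 mm from the lip.
- tray: Clear acrylic tray, loose, 0.6 kg, on the shelf top: 200 (x) by 240 (y) mm outside, 22 mm high, walls and floor 4 mm thick. Origin: centre of its underside; the floor's upper face is at z = 4 mm. The mint tin stands in its +y half; the -y half is free.
- tin: Round blue mint tin with a bright band, 43 mm in diameter, 16 mm high, standing loose on the tray's floor. Origin: centre of its underside.
- coaster: Round grey stone coaster, 90 mm in diameter, 10 mm thick, at the shelf's left (+y) end. Origin: centre of its underside.
- planter: Small terracotta pot with a succulent, 66 mm in diameter, about 75 mm high, at the shelf's right (-y) end. Origin: centre of its underside.
- mug: Blue ceramic mug, 80 mm in diameter, 90 mm high, on the table in front of the shelf, to the left. Origin: centre of its underside.
There are look-alikes about, which are no part of the job. Leave any orange or turquoise look-alike of the remote_3 alone.

How it is judged:
By the outcome, as a careful person would: the job done as asked, in the order asked, and still so for the second after the job is handed in, with the robot touching nothing.
It also fails if it takes over 67 s, if anything falls off the work surface, if the arm or the gripper's body presses on something with over 40 N, if the wrist force passes 120 N, or if a joint passes its speed limit or range.

### The arm

A 7-joint arm with a two-finger parallel gripper is mounted at the origin on the work surface. World frame = base frame: x ahead of the robot, y to its left, z up, the work surface at z = 0. Lengths are in m, angles in degrees, forces in N, time in s.
With the tool pointing down it reaches from about 0.425 to 0.95 m from the base axis. Payload 16.7 kg.
Tool frame: the origin (TCP) lies midway between the tips of the shut fingers; the grasp point (between the pads) lies 19 mm behind it; z points along the fingers, y is the line along which they close (so a half turn about z gives the same grasp; the last joint's range is limited). The gripper opens to 94 mm and grips with 3 to 60 N. Pads are 16 mm wide; open, the fingers measure 119 mm over their backs; the gripper's body (75 mm by 177 mm) begins 78 mm behind the grasp point.
Start: joints at [-83.91, 24.414, 4.234, 92.017, -1.954, 63.644, -3.845], TCP at [0.171, 0.653, 0.205] pointing down, gripper open.
Joint ranges: [-163.25, 163.25], [-28.42, 122.38], [-70.27, 78.77], [12.13, 141.07], [-58.53, 238.53], [9.26, 117.41], [-156.51, 156.51]. Speed limits (degrees/s): [108.29, 108.29, 136.94, 136.94, 172.46, 172.46, 172.46].

### API

Orientations are given as a 3x3 rotation matrix whose columns are the frame's x, y, z axes.
In Python, from plant import read_state, grab_frame, get_calibration, sign_off gives the robot as it stands.
- The arm moves only by the tool play_rows, never from a script. Its argument "moves" is one flat list of numbers, 5 for each row, row after row: the shift along the tool's x, y, z each as a share of 0.4 m, from -1 to 1, then the turn about the tool's z as a share of 360 degrees, from -1 to 1, then the finger opening in mm, from 0 to 94. In form: [x, y, z, turn, gripper, x, y, z, turn, gripper, ...]. A call has 1 to 12 rows; each row shifts and turns the commanded pose from where the row before left it, along the tool's axes as they then stand; what a row does not reach is not made up. A row lasts 1/12 s, in which the tool goes at most 41.7 mm and 7.16 degrees, less where a joint would pass 70% of its speed; a pose out of reach is approached as far as the arm can. A call with a number of a shift or a turn outside -1 to 1 is refused whole. A call with a gripper value outside its range is refused whole. The fingers move at their own pace and stop on an object; the grip force is fixed at half the most. Time passes only in rows, so rows that do not move let the fingers close. It gives the time, the measured TCP pose, the force, the opening and the grip force at its end, in the units of the state.
- read_state(): the state, without advancing time (a new reading comes with each control period).
- grab_frame(name): name is "side" or "top" or "wrist"; returns (picture, depth): 420x560x3 uint8, blue, green, red; 420x560 float32, m along the optical axis (not along the pixel's ray), 0 where there is no reading.
- get_calibration(name): a dict with "mtx" (3x3 intrinsics, pixels), "distortion" ([k1, k2, p1, p2, k3] as OpenCV has them; the pictures are not rectified), "pose" (4x4, takes a point from camera to world coordinates). Camera axes: x right, y up, looking along -z (the intrinsics and any distortion apply to the point x, -y, -z); pixel columns grow to the right and rows downward; lengths in m; the calibration is good to about 2 mm. A picture is of the moment at which its call begins: read the wrist's pose just before it. get_calibration takes no time and is no camera call; for the wrist camera it gives the pose at the moment of the call.
- sign_off(): hands the job in; it is judged then, once.
The state is a dict: "clock": time; "joint_positions": joint angles; "qvel": joint speeds; "tau": joint torques, N m; "ee_pos": TCP position; "tcp_rot": TCP orientation; "ft_force": force on the tool from outside, world axes, zero at the start; "ft_torque": the same for the moment, N m; "finger_gap": finger opening in m; "grip_force": force on a finger pad.
Only numpy, scipy, OpenCV 4.12 (cv2) and the standard library are available. Lean on these libraries where they do the work, as an engineer would, in place of code of your own. Each camera call takes 0.05 s, during which the arm holds its last target. There are 200 camera calls.

## Working session

There is one attempt and no reset: what is moved stays moved. The work goes in short steps, Python scripts to look and compute and a tool call to move; the robot and the scene stay as the last step left them, time stands still between calls to the robot, and variables do not carry over. Pictures are saved under pics/ and viewed, at most 10 in all, crops included, and the job is handed in when it is done.

Besides the shell and the picture viewer there is one more tool, called after "Request:" by a JSON object that holds its "fn" and its "kwargs". play_rows: Moves the arm, as the interface text tells. Shift numbers are shares of 0.4 m and turn numbers shares of 360 degrees, none past 1 either way. Its arguments: {"type":"object","properties":{"moves":{"type":"array"}},"required":["moves"]}

```bash
ls; mkdir -p pics; cat > h.py <<'E'
import numpy as np, cv2
from plant import *
def snap(n,f):
    cal=get_calibration(n); im,d=grab_frame(n); cv2.imwrite('pics/%s.png'%f,im); np.savez('pics/%s.npz'%f,im=im,d=d,mtx=cal['mtx'],dist=cal['distortion'],pose=cal['pose']); return im,d,cal
def load(f):
    z=np.load('pics/%s.npz'%f); return z['im'],z['d'],dict(mtx=z['mtx'],distortion=z['dist'],pose=z['pose'])
def cloud(d,cal):
    h,w=d.shape; u,v=np.meshgrid(np.arange(w),np.arange(h))
    p=cv2.undistortPoints(np.stack([u,v],-1).reshape(-1,1,2).astype(float),np.array(cal['mtx'],float),np.array(cal['distortion'],float)).reshape(h,w,2)
    c=np.stack([p[...,0]*d,-p[...,1]*d,-d],-1); P=np.array(cal['pose']); X=c@P[:3,:3].T+P[:3,3]; X[d<=0]=np.nan; return X
E
python3 - <<'E'
from h import *
s=read_state(); print({k:np.round(v,3).tolist() for k,v in s.items()})
ims=[]
for n in ['side','top','wrist']:
    im,d,c=snap(n,n+'0'); print(n,np.round(c['pose'],3).tolist(),(d>0).mean())
E
```

```text
pics
{'clock': 0.0, 'joint_positions': [-83.909, 24.448, 4.231, 92.05, -1.953, 63.643, -3.847], 'qvel': [0.055, -0.037, -0.075, -0.014, 0.053, -0.06, -0.032], 'tau': [-0.002, -93.582, 3.666, -45.419, -0.049, 0.02, 0.0], 'ee_pos': [0.171, 0.653, 0.205], 'tcp_rot': [[-0.967, 0.253, -0.0], [0.253, 0.967, -0.001], [-0.0, -0.001, -1.0]], 'ft_force': [0.193, 0.248, -0.547], 'ft_torque': [0.02, -0.016, -0.012], 'grip_force': 0.0, 'finger_gap': 0.094}
side [[0.922, 0.28, -0.269, 0.053], [-0.388, 0.668, -0.636, -1.06], [0.002, 0.69, 0.724, 1.345], [0.0, 0.0, 0.0, 1.0]] 0.9959353741496598
top [[0.003, 0.978, -0.211, 0.173], [-1.0, 0.003, -0.002, -0.023], [-0.001, 0.211, 0.978, 1.71], [0.0, 0.0, 0.0, 1.0]] 0.9958503401360544
wrist [[0.252, -0.936, -0.246, 0.099], [0.968, 0.244, 0.065, 0.672], [-0.001, -0.254, 0.967, 0.384], [0.0, 0.0, 0.0, 1.0]] 0.9960756802721088
```

View pics/top0.png

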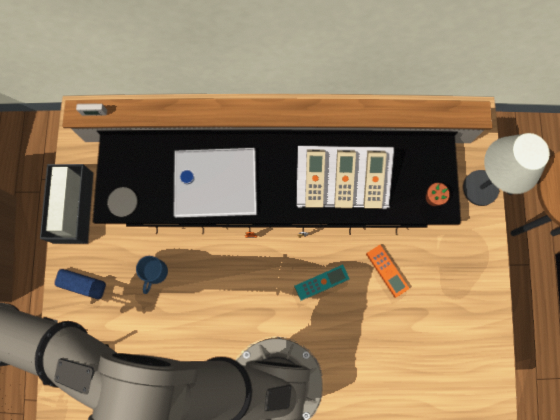

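View pics/side0.png

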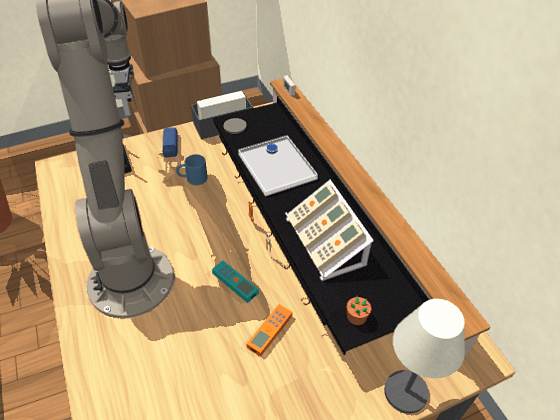

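The top view shows three beige remotes on the white rack at about (316,178), (346,178) and (375,178). The tray is at (215,183) with the blue tin at (187,177). The orange remote at (388,271) and the teal one at (321,283) are look-alikes lying on the table, so I'll leave them. The side view confirms this: the beige remotes are at (310,205), (325,222) and (338,240). Next I'll measure from both views and confirm in a crop.

```bash
cat > m.py <<'E'
from h import *
vis=[]
for n in ['top0','side0']:
    im,d,c=load(n); X=cloud(d,c); hsv=cv2.cvtColor(im,cv2.COLOR_BGR2HSV).astype(int)
    Z=X[...,2]
    print(n,'shelf z hist', np.histogram(Z[np.isfinite(Z)&(X[...,0]>.4)&(X[...,0]<.9)&(abs(X[...,1])<.8)],bins=np.arange(-.02,.42,.02))[0])
    # remotes: beige over shelf
    reg=(X[...,0]>.45)&(X[...,0]<.85)&(X[...,1]>-.5)&(X[...,1]<.1)&(Z>.16)
    m=(reg&(hsv[...,0]>12)&(hsv[...,0]<32)&(hsv[...,1]>30)&(hsv[...,2]>110)).astype(np.uint8)
    m=cv2.morphologyEx(m,cv2.MORPH_CLOSE,np.ones((5,5)) if 0 else np.ones((3,3)))
    nl,lab,st,ce=cv2.connectedComponentsWithStats(m)
    for i in range(1,nl):
        if st[i,4]<150: continue
        P=X[lab==i]; P=P[np.isfinite(P).all(1)]
        q=np.percentile(P,[1,50,99],axis=0)
        A=np.c_[P[:,0],P[:,1],np.ones(len(P))]; co=None
        w=np.ones(len(P),bool)
        for _ in range(5):
            co=np.linalg.lstsq(A[w],P[w,2],rcond=None)[0]; w=abs(A@co-P[:,2])<.005
        r=cv2.minAreaRect(P[w][:,:2].astype(np.float32))
        print(' comp',st[i].tolist(),'q',np.round(q,3).tolist(),'slope deg',np.round(np.degrees(np.arctan(co[:2])),1),'zc',np.round(co@[*r[0],1],4),'rect',np.round(r[0],4),np.round(r[1],4),round(r[2],1))
    tin=(hsv[...,0]>100)&(hsv[...,0]<125)&(hsv[...,1]>120)&(Z>.13)&(X[...,0]>.45)&(abs(X[...,1])<.5)
    if tin.any(): print(' tin',np.round(np.nanpercentile(X[tin],[2,50,98],axis=0),3).tolist())
    tr=(Z>.130)&(Z<.17)&(hsv[...,1]<40)&(hsv[...,2]>140)&(X[...,0]>.45)&(X[...,1]>.03)&(X[...,1]<.5)
    k,lab,st,ce=cv2.connectedComponentsWithStats(tr.astype(np.uint8)); i=1+np.argmax(st[1:,4])
    P=X[lab==i]; r=cv2.minAreaRect(P[:,:2].astype(np.float32)); print(' tray',r,np.round(np.percentile(P,[1,50,99],axis=0),3).tolist())
    sh=(hsv[...,2]<40)&(Z>.1)&(Z<.17)&(X[...,0]>.45)&(X[...,0]<.9); print(' shelf',np.round(np.nanpercentile(X[sh],[1,50,99],axis=0),3).tolist())
    mx=(X[...,0]>.5)&(X[...,0]<1.1)&(abs(X[...,1])<.6); 
    for x0 in np.arange(.5,1.1,.05):
        s=mx&(X[...,0]>x0)&(X[...,0]<x0+.05); print('   x%.2f maxz %.3f'%(x0,np.nanpercentile(Z[s],99) if s.any() else -1),end='')
    print()
    if n=='top0': vis.append(cv2.resize(im[130:230,160:460],(800,267),interpolation=3))
    else: vis.append(cv2.resize(im[130:290,220:420],(400,320),interpolation=3))
v=np.zeros((590,800,3),np.uint8); v[:267]=vis[0]; v[268:588,:400]=vis[1]; cv2.imwrite('pics/crop0.png',v)
E
python3 m.py
```

```text
top0 shelf z hist [ 7595  9070   639   502   627   885   787 12809 16690 12571  2465  1186
  1301  1257   925   386   341   352   309   309  1148]
 comp [243, 99, 199, 29, 5327] q [[0.764, -0.494, 0.167], [0.806, -0.196, 0.175], [0.85, 0.094, 0.184]] slope deg [-0.3  0. ] zc 0.1753 rect [ 0.8069 -0.2002] [0.6005 0.0896] 90.0
 comp [305, 149, 21, 58, 877] q [[0.516, -0.14, 0.171], [0.573, -0.111, 0.221], [0.66, -0.085, 0.277]] slope deg [34.3 -0.2] zc 0.23 rect [ 0.5834 -0.1102] [0.0501 0.1373] 89.3
 comp [334, 150, 22, 58, 877] q [[0.514, -0.225, 0.177], [0.571, -0.194, 0.221], [0.658, -0.17, 0.278]] slope deg [34.3 -0.9] zc 0.2299 rect [ 0.5825 -0.1957] [0.0509 0.1401] 89.5
 comp [363, 151, 24, 57, 898] q [[0.514, -0.313, 0.175], [0.57, -0.279, 0.222], [0.654, -0.255, 0.277]] slope deg [34.2 -1.5] zc 0.2294 rect [ 0.5816 -0.2812] [0.0517 0.1384] 88.8
 tin [[0.593, 0.249, 0.154], [0.61, 0.266, 0.16], [0.628, 0.282, 0.167]]
 tray ((0.5944898724555969, 0.18196384608745575), (0.20286090672016144, 0.23964276909828186), 2.014024496078491) [[0.494, 0.064, 0.136], [0.592, 0.179, 0.145], [0.
[... 1107 characters left out ...]
91, 0.222], [0.652, -0.238, 0.276]] slope deg [34.2  2.1] zc 0.2298 rect [ 0.5805 -0.281 ] [0.1384 0.055 ] 0.1
 tin [[0.464, -0.32, 0.131], [0.608, 0.262, 0.159], [0.651, 0.288, 0.166]]
 tray ((0.5995715856552124, 0.19449077546596527), (0.21749158203601837, 0.2785552144050598), 2.1165075302124023) [[0.491, 0.058, 0.138], [0.591, 0.174, 0.146], [0.695, 0.302, 0.166]]
 shelf [[0.465, -0.543, 0.124], [0.603, -0.285, 0.141], [0.752, 0.535, 0.167]]
   x0.50 maxz 0.207   x0.55 maxz 0.244   x0.60 maxz 0.275   x0.65 maxz 0.265   x0.70 maxz 0.174   x0.75 maxz 0.195   x0.80 maxz 0.224   x0.85 maxz 0.179   x0.90 maxz -0.752   x0.95 maxz -0.736   x1.00 maxz -0.745   x1.05 maxz -1.000   x1.10 maxz -1.000
```

View pics/crop0.png

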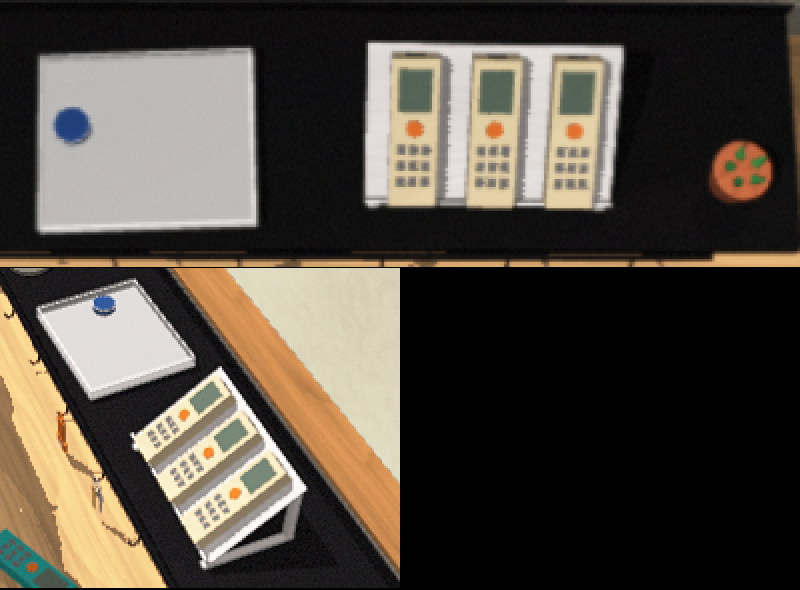

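The crop confirms it: three beige remotes at (415,130), (495,130) and (573,130) on the rack, display ends up the slope. They match by colour and place. The -y half of the tray, at about (200,140), is empty and the tin is at (70,125).

Both views agree on these values:
- **Remotes:** top-face centres at x≈0.582, z≈0.2295, y≈-0.110, -0.196 and -0.281, on a 34–35° slope.
- **Tray:** centre (0.594, 0.182), yaw about 2°.

Moving now.

Request:
{"fn": "play_rows", "kwargs": {"moves": [0,0,-0.08,-0.0102,70,0,0,-0.08,-0.0102,70,0,0,-0.08,-0.0102,70,0,0,-0.08,-0.0102,70,-0.07,-0.07,0,0,70,-0.07,-0.07,0,0,70,-0.07,-0.07,0,0,70,-0.07,-0.07,0,0,70,-0.07,-0.07,0,0,70,-0.07,-0.07,0,0,70,-0.07,-0.07,0,0,70,-0.07,-0.07,0,0,70]}}

```text
clock: 1.15
ee_pos: [0.3959, 0.4274, 0.3335]
tcp_rot: [[-1.0, -0.001, -0.0], [-0.001, 1.0, -0.0], [0.0, -0.0, -1.0]]
ft_force: [0.1, 0.7, 0.1]
finger_gap: 0.07
grip_force: 0.0
```

Request:
{"fn": "play_rows", "kwargs": {"moves": [-0.038,-0.096,0,0,70,-0.038,-0.096,0,0,70,-0.038,-0.096,0,0,70,-0.038,-0.096,0,0,70,-0.038,-0.096,0,0,70,-0.038,-0.096,0,0,70,-0.038,-0.096,0,0,70,-0.038,-0.096,0,0,70,-0.038,-0.096,0,0,70,-0.038,-0.096,0,0,70,-0.038,-0.096,0,0,70,-0.038,-0.096,0,0,70]}}

```text
clock: 2.15
ee_pos: [0.5777, -0.0336, 0.3336]
tcp_rot: [[-1.0, -0.001, 0.0], [-0.001, 1.0, 0.0], [-0.0, 0.0, -1.0]]
ft_force: [1.5, -0.1, 0.2]
finger_gap: 0.0695
grip_force: 0.0
```

Request:
{"fn": "play_rows", "kwargs": {"moves": [-0.013,-0.096,0,0,70,-0.013,-0.097,0,0,70,0,0,0,0,70,0,0,0,0,70,0,0,0,0,70]}}

```text
clock: 2.57
ee_pos: [0.5879, -0.1084, 0.3332]
tcp_rot: [[-1.0, -0.0, -0.001], [-0.0, 1.0, 0.0], [0.001, 0.0, -1.0]]
ft_force: [-0.4, 0.8, 0.7]
finger_gap: 0.07
grip_force: 0.0
```

```bash
python3 - <<'E'
from h import *
s=read_state(); print(s['clock'],s['ee_pos'],s['ft_force'],s['joint_positions'])
im,d,c=snap('wrist','w1'); X=cloud(d,c); np.set_printoptions(precision=4,suppress=True)
hsv=cv2.cvtColor(im,cv2.COLOR_BGR2HSV).astype(int)
m=((X[...,0]>.45)&(X[...,0]<.72)&(X[...,2]>.16)&(X[...,2]<.3)&(hsv[...,0]>12)&(hsv[...,0]<32)&(hsv[...,1]>30)&(hsv[...,2]>110)).astype(np.uint8)
n,lab,st,ce=cv2.connectedComponentsWithStats(m)
for i in range(1,n):
    if st[i,4]<1500: continue
    P=X[lab==i]; print(st[i].tolist(),np.percentile(P,[1,50,99],axis=0).tolist())
    s_=(P[:,2]>.2)&(P[:,2]<.25); 
    for zz in (.19,.21,.23,.25,.265):
        q=P[abs(P[:,2]-zz)<.003]; 
        if len(q)>20: print('  z',zz,'x',np.median(q[:,0]),'y',np.percentile(q[:,1],[1,99]))
E
```

```text
2.5667 [ 0.58787589 -0.10842899  0.33318272] [-0.40035078  0.77181172  0.70076717] [-23.53059874  13.32513211  34.15330825  94.2658572   -7.7128968
  74.81269827 101.95370452]
[140, 121, 80, 180, 6449] [[0.5136349166662914, -0.21953494887979433, 0.1788504341756614], [0.5728575465509331, -0.19398882754674787, 0.22248772237888947], [0.6458324975804434, -0.16899856938256497, 0.2746132606482847]]
  z 0.19 x 0.5252622048507151 y [-0.2184 -0.1689]
  z 0.21 x 0.5548949717573826 y [-0.2186 -0.1691]
  z 0.23 x 0.5813523950893106 y [-0.2189 -0.1694]
  z 0.25 x 0.6091287284637187 y [-0.2201 -0.1698]
  z 0.265 x 0.6318446670789652 y [-0.2201 -0.2126]
[39, 122, 100, 173, 7248] [[0.5134188945301694, -0.3044558310872383, 0.1728828169323222], [0.574757369609761, -0.27077735450055807, 0.22247881177617976], [0.6426242541415371, -0.2535750519097489, 0.27294323445374896]]
  z 0.19 x 0.5249809040784379 y [-0.3037 -0.2535]
  z 0.21 x 0.5550899160333804 y [-0.3041 -0.2536]
  z 0.23 x 0.581525204937382 y [-0.3044 -0.2538]
  z 0.25 x 0.6096176072171864 y [-0.3073 -0.2547]
  z 0.265 x 0.630990777818037 y [-0.3049 -0.2547]
[245, 122, 63, 181, 7053] [[0.5156167688306798, -0.13699526752657498, 0.18192470812087091], [0.581093751665678, -0.11007535522164642, 0.22910797533208027], [0.6501724133228984, -0.08526138490681055, 0.27605299919713]]
  z 0.19 x 0.5257122305521752 y [-0.1372 -0.0845]
  z 0.21 x 0.5550315924247389 y [-0.1372 -0.0847]
  z 0.23 x 0.5819304033230599 y [-0.134  -0.0858]
  z 0.25 x 0.6110402988098046 y [-0.1376 -0.0857]
  z 0.265 x 0.6326807808650978 y [-0.1347 -0.0856]
```

View pics/w1.png

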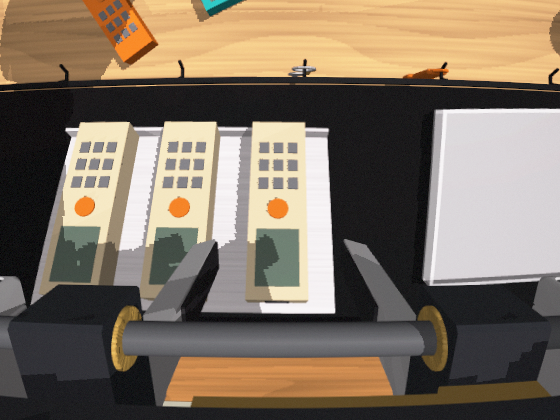

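The wrist view shows the leftmost remote at (277,210) between the fingers and well centred. The other two are at (180,210) and (90,215). The measured y centres are -0.1105, -0.194 and -0.279. Next I take a force baseline, then go down.

```bash
cat >> h.py <<'E'
def weigh(n=8):
    F=[];T=[];G=[]
    for _ in range(n):
        grab_frame('wrist'); s=read_state(); F.append(s['ft_force']); T.append(s['tau']); G.append(s['grip_force'])
    F=np.array(F);T=np.array(T); np.set_printoptions(precision=3,suppress=True)
    print('clk',s['clock'],'F',F.mean(0),'se',F.std(0)/n**.5,'tau',T.mean(0),T.std(0)/n**.5,'pos',s['ee_pos'],'gap',s['finger_gap'],np.mean(G))
E
python3 -c "
from h import *
weigh()"
```

```text
clk 3.0167 F [0.039 0.124 0.173] se [0.116 0.085 0.222] tau [  0.308 -63.929   7.622 -48.455   0.057   0.07   -0.009] [0.184 0.016 0.094 0.005 0.007 0.001 0.002] pos [ 0.588 -0.108  0.334] gap 0.07039320719466852 0.0
```

Request:
{"fn": "play_rows", "kwargs": {"moves": [-0.003,-0.004,0.08,0,70,0,0,0.08,0,70,0,0,0.07,0,70,0,0,0.03,0,70,0,0,0.015,0,70,0,0,0.01,0,70,0,0,0,0,70,0,0,0,0,70]}}

```text
clock: 3.68
ee_pos: [0.5899, -0.1106, 0.2207]
tcp_rot: [[-1.0, -0.0, 0.002], [-0.0, 1.0, -0.0], [-0.002, -0.0, -1.0]]
ft_force: [-0.3, -1.3, -0.0]
finger_gap: 0.0702
grip_force: 0.0
```

Request:
{"fn": "play_rows", "kwargs": {"moves": [0,0,0.01,0,70,0,0,0.009,0,70,0,0,0,0,40,0,0,0,0,40,0,0,0,0,40,0,0,0,0,40,0,0,0,0,40,0,0,0,0,40]}}

```text
clock: 4.35
ee_pos: [0.5892, -0.1104, 0.2121]
tcp_rot: [[-1.0, -0.001, 0.0], [-0.001, 1.0, -0.0], [-0.0, -0.0, -1.0]]
ft_force: [-1.0, 1.4, 2.6]
finger_gap: 0.0498
grip_force: 29.9
```

Request:
{"fn": "play_rows", "kwargs": {"moves": [0,0,-0.01,0,40,0,0,-0.02,0,40,0,0,-0.035,0,40,0,0,-0.035,0,40,0,0,0,0,40,0,0,0,0,40,0,0,0,0,40,0,0,0,0,40]}}

```text
clock: 5.02
ee_pos: [0.5888, -0.1103, 0.2512]
tcp_rot: [[-1.0, -0.001, -0.001], [-0.001, 1.0, 0.0], [0.001, 0.0, -1.0]]
ft_force: [0.3, 0.7, -1.5]
finger_gap: 0.0499
grip_force: 29.9
```

```bash
python3 -c "
from h import *
weigh(12)
snap('wrist','w2')"
```

```text
clk 5.6167 F [-0.049 -0.152 -0.978] se [0.123 0.083 0.171] tau [ -0.005 -69.043   9.311 -45.927   0.049   0.069   0.001] [0.002 0.049 0.007 0.015 0.    0.    0.   ] pos [ 0.589 -0.11   0.252] gap 0.04966258934753604 29.94312918977812
```

View pics/w2.png

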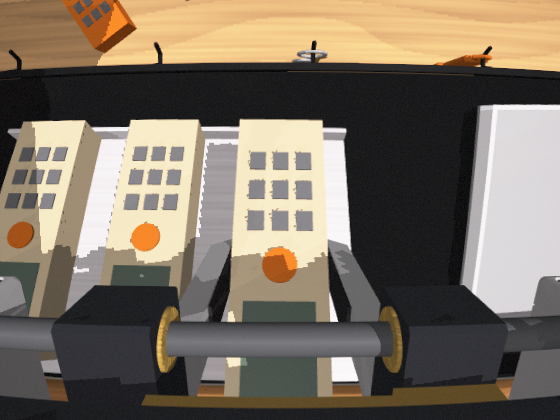

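The remote is held level with the slope. The force is -0.98 N, with a change of 1.15 ± 0.3 N, so it is empty. I'll put it back.

Request:
{"fn": "play_rows", "kwargs": {"moves": [0,0,0.04,0,40,0,0,0.035,0,40,0,0,0.015,0,40,0,0,0.006,0,40,0,0,0.003,0,40,0,0,0,0,40,0,0,0,0,40,0,0,0,0,40]}}

```text
clock: 6.33
ee_pos: [0.5894, -0.1105, 0.2128]
tcp_rot: [[-1.0, -0.0, 0.001], [-0.0, 1.0, -0.0], [-0.001, -0.0, -1.0]]
ft_force: [-1.1, 0.1, -0.2]
finger_gap: 0.0498
grip_force: 29.9
```

Request:
{"fn": "play_rows", "kwargs": {"moves": [0,0,0.0005,0,40,0,0,0,0,52,0,0,0,0,56,0,0,0,0,62,0,0,0,0,70,0,0,0,0,70,0,0,0,0,70,0,0,-0.06,0,70,0,0,-0.08,0,70,0,0,-0.09,0,70,0,0,-0.07,0,70]}}

```text
clock: 7.25
ee_pos: [0.5892, -0.1107, 0.3346]
tcp_rot: [[-1.0, -0.0, 0.001], [-0.0, 1.0, -0.0], [-0.001, -0.0, -1.0]]
ft_force: [0.7, -0.6, 0.0]
finger_gap: 0.0696
grip_force: 0.0
```

Request:
{"fn": "play_rows", "kwargs": {"moves": [0,-0.07,0,0,70,0,-0.07,0,0,70,0,-0.07,0,0,70,0,0,0,0,70,0,0,0,0,70,0,0,0,0,70]}}

```text
clock: 7.75
ee_pos: [0.5892, -0.194, 0.3319]
tcp_rot: [[-1.0, -0.0, -0.0], [-0.0, 1.0, 0.0], [0.0, 0.0, -1.0]]
ft_force: [0.1, -0.0, 0.4]
finger_gap: 0.0701
grip_force: 0.0
```

```bash
cat > w.py <<'E'
from h import *
import sys
def meas(f,cam='wrist'):
    s=read_state(); im,d,c=snap(cam,f); X=cloud(d,c); np.set_printoptions(precision=4,suppress=True); print(s['clock'],s['ee_pos'],s['finger_gap'])
    hsv=cv2.cvtColor(im,cv2.COLOR_BGR2HSV).astype(int)
    m=((X[...,0]>.45)&(X[...,0]<.72)&(X[...,2]>.15)&(X[...,2]<.3)&(hsv[...,0]>12)&(hsv[...,0]<32)&(hsv[...,1]>30)&(hsv[...,2]>80)).astype(np.uint8)
    n,lab,st,ce=cv2.connectedComponentsWithStats(m)
    for i in range(1,n):
        if st[i,4]<300: continue
        P=X[lab==i]; print(st[i].tolist())
        for zz in (.19,.21,.23,.25):
            q=P[abs(P[:,2]-zz)<.003]
            if len(q)>10: print('  z',zz,'x',np.median(q[:,0]),'y',np.percentile(q[:,1],[2,98]))
meas(sys.argv[1],*sys.argv[2:])
E
python3 w.py w3
```

```text
7.75 [ 0.5892 -0.194   0.3319] 0.07006472489469492
[139, 119, 82, 180, 6642]
  z 0.19 x 0.5241380031840592 y [-0.3035 -0.254 ]
  z 0.21 x 0.5542336235961182 y [-0.3037 -0.2541]
  z 0.23 x 0.5805279713729692 y [-0.3033 -0.2545]
  z 0.25 x 0.6087765870639568 y [-0.3049 -0.2551]
[246, 120, 63, 181, 7136]
  z 0.19 x 0.5243842712904576 y [-0.2217 -0.1702]
  z 0.21 x 0.5542762063829587 y [-0.2218 -0.1705]
  z 0.23 x 0.580987577412141 y [-0.2188 -0.1707]
  z 0.25 x 0.6100660739924868 y [-0.2194 -0.1707]
[338, 121, 77, 180, 6360]
  z 0.19 x 0.525784964870176 y [-0.135  -0.0853]
  z 0.21 x 0.5558781371910677 y [-0.1355 -0.0856]
  z 0.23 x 0.5820956656623465 y [-0.1358 -0.0867]
  z 0.25 x 0.6099343991573507 y [-0.1356 -0.0859]
```

The first remote is back in its place. Now the middle one, at y≈-0.1955.

Request:
{"fn": "play_rows", "kwargs": {"moves": [0,-0.004,0.08,0,70,0,0,0.08,0,70,0,0,0.07,0,70,0,0,0.035,0,70,0,0,0.02,0,70,0,0,0.014,0,70,0,0,0,0,70,0,0,0,0,70]}}

```text
clock: 8.47
ee_pos: [0.5897, -0.1958, 0.2133]
tcp_rot: [[-1.0, -0.001, 0.001], [-0.001, 1.0, -0.0], [-0.001, -0.0, -1.0]]
ft_force: [-0.5, 0.6, 0.3]
finger_gap: 0.0703
grip_force: 0.0
```

Request:
{"fn": "play_rows", "kwargs": {"moves": [0,0,0,0,40,0,0,0,0,40,0,0,0,0,40,0,0,0,0,40,0,0,0,0,40,0,0,0,0,40]}}

```text
clock: 8.97
ee_pos: [0.5895, -0.1959, 0.2131]
tcp_rot: [[-1.0, -0.001, 0.001], [-0.001, 1.0, 0.0], [-0.001, 0.0, -1.0]]
ft_force: [-1.0, 1.9, 7.4]
finger_gap: 0.0497
grip_force: 29.9
```

Request:
{"fn": "play_rows", "kwargs": {"moves": [0,0,-0.01,0,40,0,0,-0.02,0,40,0,0,-0.035,0,40,0,0,-0.035,0,40,0,0,0,0,40,0,0,0,0,40,0,0,0,0,40,0,0,0,0,40]}}

```text
clock: 9.63
ee_pos: [0.5888, -0.1958, 0.2517]
tcp_rot: [[-1.0, -0.0, -0.001], [-0.0, 1.0, 0.0], [0.001, 0.0, -1.0]]
ft_force: [0.0, -0.3, -2.1]
finger_gap: 0.0499
grip_force: 29.9
```

```bash
python3 -c "
from h import *
weigh(16)"
```

```text
clk 10.4333 F [-0.066  0.125 -2.208] se [0.114 0.12  0.154] tau [ -0.002 -73.905  11.396 -46.466   0.062   0.066   0.001] [0.002 0.037 0.006 0.012 0.    0.    0.   ] pos [ 0.589 -0.196  0.252] gap 0.04970653940216527 29.894623641994258
```

The reading is -2.21 ± 0.15 N against -0.98 N for the first, so the middle remote has the batteries. The one at y=-0.279 is empty and stays where it is. Carrying the middle one to the tray.

Request:
{"fn": "play_rows", "kwargs": {"moves": [0,0,-0.08,0,40,0,0,-0.08,0,40,0,0.05,0,0,40,0,0.09,0,0,40,0,0.09,0,0,40,0,0.09,0,0,40,0.005,0.09,0,0,40,0.005,0.09,0,0,40,0.005,0.09,0,0,40,0.005,0.09,0,0,40,0.005,0.09,0,0,40,0.005,0.04,0,0,40]}}

```text
clock: 11.43
ee_pos: [0.5763, 0.1334, 0.3162]
tcp_rot: [[-1.0, -0.005, -0.0], [-0.005, 1.0, 0.001], [0.0, 0.001, -1.0]]
ft_force: [0.6, 0.6, -1.8]
finger_gap: 0.0498
grip_force: 29.9
```

Request:
{"fn": "play_rows", "kwargs": {"moves": [0,0,0.05,0,40,0,0,0.05,0,40,0,0,0,0,40,0,0,0,0,40,0,0,0,0,40,0,0,0,0,40]}}

```text
clock: 11.93
ee_pos: [0.5777, 0.1278, 0.2778]
tcp_rot: [[-1.0, 0.0, 0.001], [0.0, 1.0, 0.001], [-0.001, 0.001, -1.0]]
ft_force: [-0.4, 0.0, -2.3]
finger_gap: 0.0498
grip_force: 29.9
```

```bash
python3 w.py s2 side;python3 w.py w4; python3 -c "
from h import *
a=load('s2')[0][110:270,190:350]; b=load('w4')[0]
v=np.zeros((420,800,3),np.uint8); v[:,:480]=cv2.resize(b,(480,360))[:360].shape and cv2.copyMakeBorder(cv2.resize(b,(480,360)),0,60,0,0,0); v[:320,480:]=cv2.resize(a,(320,320)); cv2.imwrite('pics/c4.png',v)"
```

```text
11.9333 [0.5777 0.1278 0.2778] 0.04980754917159635
[150, 0, 58, 17, 609]
  z 0.19 x 0.6827935166002292 y [1.3381 1.3749]
  z 0.21 x 0.6834718611245894 y [1.3414 1.3679]
  z 0.23 x 0.6536303695031843 y [1.3462 1.3661]
  z 0.25 x 0.5641880605040774 y [1.3364 1.482 ]
[255, 138, 28, 30, 386]
  z 0.25 x 0.5078980416842237 y [0.1006 0.1542]
[287, 183, 52, 47, 769]
  z 0.19 x 0.5275372335708206 y [-0.1366 -0.0863]
  z 0.21 x 0.5583700537782564 y [-0.1377 -0.0844]
  z 0.23 x 0.5844849231877628 y [-0.1383 -0.0672]
  z 0.25 x 0.6167719788225017 y [-0.1393 -0.088 ]
[310, 221, 56, 50, 932]
  z 0.19 x 0.525485806211948 y [-0.3062 -0.2349]
  z 0.21 x 0.5541388500865702 y [-0.3064 -0.2357]
  z 0.23 x 0.5802980587992008 y [-0.3065 -0.2573]
  z 0.25 x 0.6112441455465893 y [-0.3071 -0.2507]
11.9833 [0.5776 0.1278 0.2777] 0.0494000185380859
[230, 118, 99, 157, 10893]
  z 0.25 x 0.5065166421347969 y [0.1055 0.1532]
[0, 139, 46, 137, 3913]
  z 0.19 x 0.5298645792810475 y [-0.1047 -0.0835]
  z 0.21 x 0.5680992525483466 y [-0.0922 -0.0837]
  z 0.23 x 0.6034314150740439 y [-0.0864 -0.084 ]
```

View pics/c4.png

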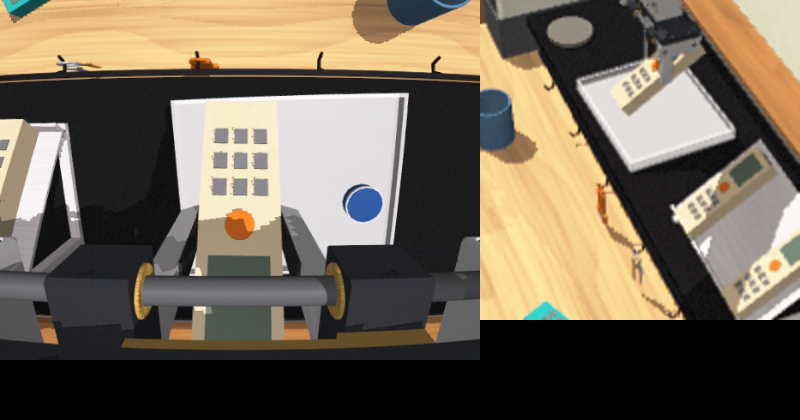

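The tilt is unchanged and the remote sits over the free -y half of the tray at (240,190); the tin at (365,205) is clear. I'll lower it until the lower edge touches, then roll it flat along an arc.

Request:
{"fn": "play_rows", "kwargs": {"moves": [0,0,0.05,0,40,0,0,0.05,0,40,0,0,0.05,0,40,0,0,0.03,0,40,0,0,0.01,0,40,0,0,0.005,0,40,0,0,0,0,40,0,0,0,0,40]}}

```text
clock: 12.7
ee_pos: [0.5776, 0.1281, 0.1995]
tcp_rot: [[-1.0, -0.0, 0.001], [-0.0, 1.0, 0.0], [-0.001, 0.0, -1.0]]
ft_force: [-0.4, -0.3, -1.9]
finger_gap: 0.0496
grip_force: 29.9
```

Request:
{"fn": "play_rows", "kwargs": {"moves": [0,0,0.005,0,40,0,0,0.003,0,40,0,0,0,0,40,0,0,0,0,40]}}

```text
clock: 13.03
ee_pos: [0.5779, 0.1282, 0.1961]
tcp_rot: [[-1.0, -0.0, 0.002], [-0.0, 1.0, 0.001], [-0.002, 0.001, -1.0]]
ft_force: [3.0, 0.4, 5.0]
finger_gap: 0.0499
grip_force: 29.9
```

Contact is at z≈0.197, as predicted. Now the roll.

Request:
{"fn": "play_rows", "kwargs": {"moves": [-0.0065,0,0.0065,0,40,-0.0065,0,0.007,0,40,-0.006,0,0.0073,0,40,-0.006,0,0.0075,0,40,-0.005,0,0.0077,0,40,-0.005,0,0.0078,0,40]}}

```text
clock: 13.53
ee_pos: [0.5913, 0.1281, 0.1773]
tcp_rot: [[-1.0, -0.001, -0.0], [-0.001, 1.0, -0.0], [0.0, -0.0, -1.0]]
ft_force: [3.2, 1.3, 3.6]
finger_gap: 0.0499
grip_force: 30.0
```

```bash
python3 - <<'E'
from h import *
np.set_printoptions(precision=4,suppress=True)
s=read_state();print(s['ee_pos'],s['ft_force'])
im,d,c=snap('wrist','w5');X=cloud(d,c);hsv=cv2.cvtColor(im,cv2.COLOR_BGR2HSV).astype(int)
m=(X[...,0]>.45)&(X[...,0]<.6)&(X[...,1]>.1)&(X[...,1]<.155)&(X[...,2]>.15)&(X[...,2]<.3)&(hsv[...,0]>12)&(hsv[...,0]<32)&(hsv[...,1]>30)
P=X[m]; P=P[abs(P[:,1]-.128)<.02]; f=np.polyfit(P[:,0],P[:,2],1); print(np.degrees(np.arctan(f[0])), np.percentile(P,[1,50,99],axis=0))
E
```

```text
[0.5913 0.1281 0.1773] [3.1739 1.3317 3.598 ]
20.351539093550386 [[0.5072 0.1083 0.1686]
 [0.5564 0.1277 0.1868]
 [0.5994 0.1477 0.2029]]
```

The tilt is 20°, as planned. Continuing.

Request:
{"fn": "play_rows", "kwargs": {"moves": [-0.0045,0,0.008,0,40,-0.0045,0,0.008,0,40,-0.004,0,0.0085,0,40,-0.004,0,0.0085,0,40,-0.003,0,0.0088,0,40,-0.003,0,0.0088,0,40,-0.002,0,0.007,0,40,-0.001,0,0.003,0,40,0,0,0,0,40,0,0,0,0,40]}}

```text
clock: 14.42
ee_pos: [0.6012, 0.1278, 0.1533]
tcp_rot: [[-1.0, -0.0, -0.001], [-0.0, 1.0, -0.0], [0.001, -0.0, -1.0]]
ft_force: [0.5, 0.3, -1.5]
finger_gap: 0.0497
grip_force: 30.0
```

```bash
cat > t.py <<'E'
from h import *
import sys
np.set_printoptions(precision=4,suppress=True)
s=read_state();print(s['clock'],s['ee_pos'],s['ft_force'])
im,d,c=snap('wrist',sys.argv[1]);X=cloud(d,c);hsv=cv2.cvtColor(im,cv2.COLOR_BGR2HSV).astype(int)
m=(X[...,0]>.45)&(X[...,0]<.7)&(X[...,1]>.09)&(X[...,1]<.165)&(X[...,2]>.15)&(X[...,2]<.3)&(hsv[...,0]>12)&(hsv[...,0]<32)&(hsv[...,1]>30)
P=X[m]; P=P[abs(P[:,1]-.128)<.02]; f=np.polyfit(P[:,0],P[:,2],1); print(np.degrees(np.arctan(f[0])), np.percentile(P,[1,50,99],axis=0))
E
python3 t.py w6
```

```text
14.4167 [0.6012 0.1278 0.1533] [ 0.4942  0.3357 -1.4539]
7.769821365043553 [[0.5141 0.1083 0.1696]
 [0.5777 0.128  0.1742]
 [0.6751 0.1477 0.2799]]
```

```bash
sed -i 's/X\[...,2\]<.3)/X[...,2]<.2)/' t.py; cat > t2.py <<'E'
from h import *
import sys
im,d,c=load(sys.argv[1]);X=cloud(d,c);np.set_printoptions(precision=4,suppress=True)
hsv=cv2.cvtColor(im,cv2.COLOR_BGR2HSV).astype(int)
m=(X[...,0]>.45)&(X[...,0]<.7)&(abs(X[...,1]-.128)<.022)&(X[...,2]>.15)&(X[...,2]<.195)
for a in np.arange(.5,.7,.015):
    q=X[m&(abs(X[...,0]-a)<.004)]
    if len(q)>5: print('%.3f'%a,np.median(q[:,2]),len(q))
E
python3 t2.py w6
```

```text
0.500 0.16194412828079974 1119
0.515 0.17038329229369417 1298
0.530 0.1712820213210634 1586
0.545 0.17261185584041913 1531
0.560 0.1737322834571505 1497
0.575 0.17455885816685426 1438
0.590 0.17495772298057935 1339
0.605 0.17630485617424418 1226
0.620 0.17701414784589103 1214
0.650 0.17922221245151046 451
0.665 0.17983308142098237 921
0.680 0.17997163770183613 82
```

There are 3.6° left, which is about 5 mm more at the grip.

Request:
{"fn": "play_rows", "kwargs": {"moves": [-0.001,0,0.004,0,40,-0.001,0,0.004,0,40,-0.0005,0,0.003,0,40,0,0,0,0,40,0,0,0,0,40]}}

```text
clock: 14.88
ee_pos: [0.6024, 0.128, 0.1491]
tcp_rot: [[-1.0, -0.0, -0.0], [-0.0, 1.0, -0.0], [0.0, -0.0, -1.0]]
ft_force: [0.1, -0.4, 1.0]
finger_gap: 0.0495
grip_force: 30.0
```

```bash
python3 t.py w7; python3 t2.py w7
```

```text
14.8833 [0.6024 0.128  0.1491] [ 0.1048 -0.3969  0.9565]
0.6283805226427586 [[0.5152 0.1082 0.1691]
 [0.5678 0.128  0.171 ]
 [0.6785 0.1477 0.1732]]
0.500 0.1619908874942658 1221
0.515 0.17027604067022684 1049
0.530 0.1705424564860362 1723
0.545 0.17122673147457457 1607
0.560 0.17148250852545718 1509
0.575 0.1714709252837637 1455
0.590 0.1712595937540863 1331
0.605 0.17191753701350887 1224
0.620 0.1717864562654504 1161
0.635 0.17119989734336025 8
0.650 0.17292165465047746 47
0.665 0.17262545237064475 893
0.680 0.1722635146033992 383
0.695 0.15985706208107173 185
```

About 0.7° is left. I'll nudge down 1 mm, release gently and back off straight up.

Request:
{"fn": "play_rows", "kwargs": {"moves": [0,0,0.0015,0,40,0,0,0.0012,0,40,0,0,0,0,40,0,0,0,0,51,0,0,0,0,54,0,0,0,0,58,0,0,0,0,64,0,0,0,0,64,0,0,0,0,64]}}

```text
clock: 15.68
ee_pos: [0.6024, 0.128, 0.148]
tcp_rot: [[-1.0, -0.0, -0.0], [-0.0, 1.0, -0.0], [0.0, -0.0, -1.0]]
ft_force: [-0.3, 0.3, -0.5]
finger_gap: 0.0637
grip_force: 0.0
```

Request:
{"fn": "play_rows", "kwargs": {"moves": [0,0,-0.03,0,64,0,0,-0.06,0,64,0,0,-0.09,0,64,0,0,-0.1,0,64,0,0,-0.1,0,64,0,0,-0.09,0,64,0,0,0,0,64,0,0,0,0,64,0,0,0,0,64]}}

```text
clock: 16.43
ee_pos: [0.6022, 0.128, 0.3363]
tcp_rot: [[-1.0, -0.001, 0.0], [-0.001, 1.0, 0.0], [-0.0, 0.0, -1.0]]
ft_force: [-0.6, -0.4, 0.2]
finger_gap: 0.064
grip_force: 0.0
```

```bash
sed -i "s#,'wrist']#,'wrist']#" m.py; python3 t.py w8; python3 t2.py w8; python3 - <<'E'
from h import *
snap('side','s9');snap('top','t9')
v=np.zeros((600,800,3),np.uint8)
v[:267]=cv2.resize(load('t9')[0][130:230,160:460],(800,267),interpolation=3)
v[270:590,:400]=cv2.resize(load('s9')[0][130:290,220:420],(400,320),interpolation=3)
v[270:570,400:]=cv2.resize(load('w8')[0],(400,300)); cv2.imwrite('pics/c9.png',v)
E
sed -e "s/'top0','side0'/'top0','t9','side0','s9'/" -e "s/n=='top0'/n[0]=='t'/" m.py > m9.py; python3 m9.py | grep -E "top0|side0|t9|s9|tin|tray|comp"
```

```text
16.4333 [0.6022 0.128  0.3363] [-0.5773 -0.4031  0.2494]
0.011272954647285378 [[0.5157 0.1082 0.1686]
 [0.5784 0.1281 0.1704]
 [0.6781 0.1477 0.1726]]
0.500 0.16207858182970292 210
0.515 0.17025957975299794 178
0.530 0.17039239832880446 352
0.545 0.1707611162376259 353
0.560 0.1708482790617027 321
0.575 0.170672161930295 343
0.590 0.17034043187860445 302
0.605 0.17092993965905395 304
0.620 0.17044162154343317 299
0.635 0.17079084380600854 290
0.650 0.17066444173874826 284
0.665 0.17074295605498077 252
0.680 0.17017883191592165 118
0.695 0.16107062816490889 288
top0 shelf z hist [ 7595  9070   639   502   627   885   787 12809 16690 12571  2465  1186
 comp [243, 99, 199, 29, 5327] q [[0.764, -0.494, 0.167], [0.806, -0.196, 0.175], [0.85, 0.094, 0.184]] slope deg [-0.3  0. ] zc 0.1753 rect [ 0.8069 -0.2002] [0.6005 0.0896] 90.0
 comp [305, 149, 21, 58, 877] q [[0.516, -0.14, 0.171], [0.573, -0.111, 0.221], [0.66, -0.085, 0.277]] slope deg [34.3 -0.2] zc 0.23 rect [ 0.5834 -0.1102] [0.0501 0.1373] 89.3
 comp [334, 150, 22, 58, 877] q [[0.514, -0.225, 0.177], [0.571, -0.194, 0.221], [0.6
[... 3368 characters left out ...]
1], [0.65, -0.235, 0.276]] slope deg [34.3  1.5] zc 0.2297 rect [ 0.5802 -0.2806] [0.0564 0.1393] 88.4
 tin [[0.464, -0.436, 0.132], [0.609, 0.259, 0.158], [0.75, 0.299, 0.53]]
 tray ((0.5991019010543823, 0.19691208004951477), (0.21828512847423553, 0.2835504114627838), 1.7495146989822388) [[0.491, 0.058, 0.139], [0.586, 0.208, 0.146], [0.696, 0.306, 0.167]]Traceback (most recent call last):
  File "m9.py", line 34, in <module>
    v=np.zeros((590,800,3),np.uint8); v[:267]=vis[0]; v[268:588,:400]=vis[1]; cv2.imwrite('pics/crop0.png',v)
                                                      ~^^^^^^^^^^^^^^
ValueError: could not broadcast input array from shape (267,800,3) into shape (320,400,3)
```

View pics/c9.png

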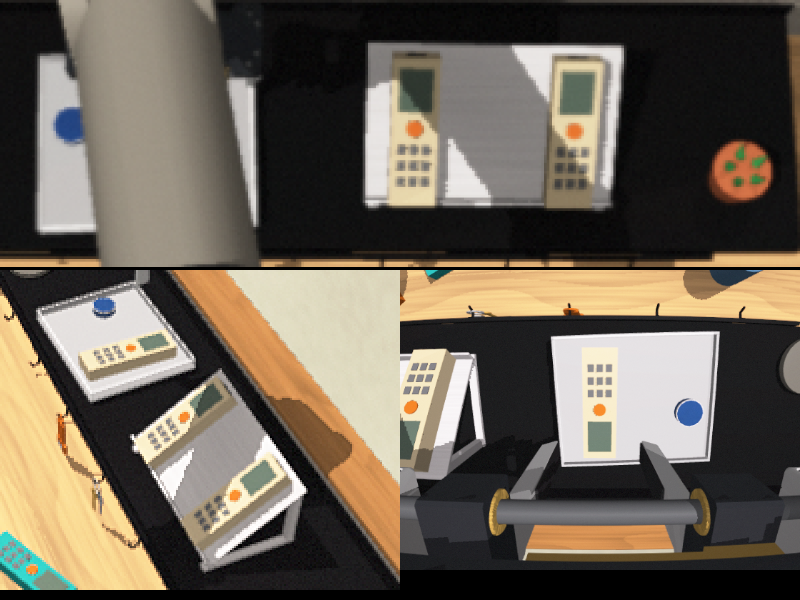

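The heavy remote lies flat (0.0°) and keys up in the tray's free half, at (598,400) in the wrist view. The two empty remotes are in their original places on the rack, and the tray and tin have not moved. The robot touches nothing, so I'm handing in.

```bash
python3 -c "
from plant import *
print(sign_off())"
```

```text
the job is handed in; nothing more can be done
None
```

The middle remote had the batteries (about 2.2 N, against 1.0 N for the left one; I inferred the right one was empty without lifting it), and it now lies flat, keys up, in the tray's free half; both empties are in their rack places, and I handed the job in at about 16.5 s on the robot's clock.

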